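# Tighten a chip test press with its lift-and-turn lever

## Robot

A 7-joint arm with a two-finger parallel gripper is mounted at the origin on the work surface. World frame = base frame: x ahead of the robot, y to its left, z up, the work surface at z = 0. Lengths are in mm, angles in rad, forces in N, time in s.
With the tool pointing down it reaches from about 375 to 925 mm from the base axis. Payload 3.1 kg.
Tool frame: the origin (TCP) lies on the mounting face of the last link; the fingertips stand 173 mm ahead of it and the grasp point (between the pads) lies 155 mm ahead of it; z points along the fingers, y is the direction in which the jaws open and shut (so a half turn about z gives the same grasp; the last joint's range is limited). The gripper opens to 85 mm and grips with 20 to 120 N. Pads are 22 mm wide; open, the fingers measure 114 mm over their backs; the gripper's body (76 mm by 85 mm) begins 54 mm behind the grasp point. The pads swing forward as they close: fully open they stand 13 mm farther back than shut.
Start: joints at [1.181, 0.383, 0.044, 1.598, -0.018, 1.161, -0.05], TCP at [187.007, -622.523, 404.669] pointing down, gripper open.
Joint ranges: [-2.61, 2.61], [-0.41, 2.15], [-1.48, 1.57], [0, 2.5], [-1.57, 4.71], [0.05, 1.97], [-2.85, 2.85]. Speed limits (rad/s): [2.79, 2.79, 3.14, 3.14, 3.14, 3.14, 3.14].

## Interface

Orientations are given as a rotation vector (axis times angle).
In Python, from rig import robot, camera, get_calibration gives the robot as it stands. The module is installed in compiled form; this text tells all that it offers.
- The arm moves only by the tool step_arm, never from a script. Its argument "motion" is one flat list of numbers, 7 for each row, row after row: the shift along the tool's x, y, z in units of 4 cm (1.0 is 4 cm), then the turn, a rotation vector about the tool's x, y, z in units of 4 degrees (1.0 is 4 degrees), then the closure, from 0 (fully open) to 1 (shut). In form: [dx, dy, dz, rx, ry, rz, grip, dx, dy, dz, rx, ry, rz, grip, ...]. A call has 1 to 8 rows; each row shifts and turns the pose as measured when the row begins, along the tool's axes as they then stand; what a row does not reach is not made up. A row lasts 1/10 s, in which the tool goes at most 50 mm and 8.59 degrees, less where a joint would pass 70% of its speed; a pose out of reach is approached as far as the arm can. A call with a number of a shift or a turn outside -1 to 1 is refused whole. A call with a gripper value outside its range is refused whole. The fingers move at their own pace and stop on an object; "newtons" is the grip in N (left out, the last holds). Time passes only in rows, so rows that do not move let the fingers close. It gives the time, the measured TCP pose, the force and the opening at its end, in the units of the state.
- robot.get_state(): the state, without advancing time (a new reading comes with each control period).
- camera(name): name is "side" or "top"; returns the picture (420x560x3 uint8, red, green, blue); there is no depth.
- get_calibration(name): a dict with "fov_y" (degrees; the focal length in pixels is half the picture's height over the tangent of half this angle, whatever the lens; pixels are square), "cx", "cy" (the principal point, pixels), "distortion" ([k1, k2, p1, p2, k3] as OpenCV has them; the pictures are not rectified), "origin" and "orientation" of the camera in the world. Camera axes: x right, y down, z forward; pixel columns grow to the right and rows downward; lengths in mm; the calibration is good to about 2 mm. A picture is of the moment at which its call begins. get_calibration takes no time and is no camera call.
- robot.close_job(): hands the job in, once; it reports no verdict.
The state is a dict: "time": time; "q": joint angles; "dq": joint speeds; "joint_torque": joint torques, N m; "position": TCP position; "orientation": TCP orientation; "ft_force": force on the tool from outside, world axes, zero at the start; "wrist_torque": the same for the moment, N m; "width": opening from 0.0 (shut) to 1.0 (fully open).
Only numpy, scipy, OpenCV 4.12 (cv2) and the standard library are available. Lean on these libraries where they do the work, as an engineer would, in place of code of your own. Each camera call takes 0.05 s, during which the arm holds its last target. There are 200 camera calls.

## Task

Clamp the chip in the small test press: turn the press's black lever clockwise (seen from above) until the screw comes up firm, and give it a firm pull there. Two pins limit the lever's swing, so lift it off its serrations by its knob, swing it back, let it drop home between the serrations again and carry on tightening. Do not force the lever, and leave the other things on the bench alone.

Things in the scene. Friction and masses are not known exactly. Their poses are not given: they have to be found in the camera images.
- press: test press bolted to the bench, any yaw within 0.35 rad: 190 x 190 mm base plate with a 170 mm square circuit board, and a portal of two posts and an aluminium cross plate whose top lies 107 mm above the bench. Origin: on the bench, on the screw's vertical axis. Its -x axis (towards the robot at yaw 0) is the middle of the lever's swing: two upright steel pins (10 mm thick, 50 mm from the axis, tops 140 mm above the bench) stop the lever 0.95 rad either side of it.
- press_axis (a point): point on the screw's vertical axis at the cross plate's top, 107 mm above the bench
- knob (a point): middle of the graspable part of the lever's knob: an upright black cylinder 24 mm across that spins freely on its own axis, on the lever's outer end 85 mm from the screw axis. With the lever down this point is 157 mm above the bench; the knob's top is 17 mm above it and the 10 mm wide lever bar's top 25 mm below it. The direction from press_axis to knob is where the lever points.
- spindle (a joint): rotation of the screw, rad, growing clockwise seen from above. Starts at -2.5 to -1.9; at 0 the chip is clamped and the screw comes up firm. Stays where it is left. Turning takes about 4 N at the knob (2 N when paused) all the way; once firm, about 3 N more per mm of knob travel. A firm pull is 11 to 13 N at the knob, held a moment; over about 17 N overloads the serrations.
- swivel (a joint): rotation of the lever relative to the screw, rad, growing clockwise; 0 at the start, and free only while the lever is lifted. The lever's five keys seat between 12 ribs, so its seats are at whole multiples of 0.5236 rad (with a play of about 0.05 rad either side). Lever direction in the press frame, anticlockwise from +x: 1.392 - spindle - swivel.
- lever (a joint): lift of the lever, m: 0 seated, upper stop 0.012. A spring pushes it down (4 N, and 6 N lifted, plus 1.2 N weight). Its keys clear the ribs above 0.006; stuck at 0.003 to 0.006 they rest on the round tops of the ribs and need a small turn to drop in. Sideways load on the lever jams its lifting.
- lever_key: the lever's keys: five 5 mm thick upright pegs under its hub, 24 mm from the screw axis, that drop between the screw's 12 ribs, also 5 mm thick; origin on the screw axis at bench height with the lever down
- stop_pins: the two steel stop pins of the press; origin as the press's
- driver_grip (a point): handle of a loose screwdriver lying on the bench, not part of the job
- meter: loose hand-held meter, 150 x 75 x 39 mm, not part of the job; origin at the middle of its underside
- cooler: loose finned aluminium cooler, 70 x 70 x 48 mm, not part of the job; origin at the middle of its underside
- tray: loose open tray, 140 x 100 x 30 mm, not part of the job; origin at the middle of its underside

How it is judged (in metres and radians):
On the way, in this order (a step that is already met when the one before it is completed fails the run):
1. the lever is lifted clear of its serrations (value of joint lever above 0.0058 m), for 0.1 s.
2. the lever has been swung back on the screw by a serration or more (value of joint swivel below -0.43 rad), for 0.1 s.
3. the screw is pulled up firm: at its stop, with over 32 N on the lever's keys (about 9 N at the knob) (value of joint spindle above -0.06 rad and contact force between lever_key and anything else above 32 N), for 0.05 s.
At the end, for the whole second after the job is handed in: The screw is tight (spindle above -0.06 rad, its stop being at 0), the lever is seated in its serrations (lift under 2 mm), and all is at rest (value of joint spindle above -0.06 rad and value of joint lever below 0.002 m and velocity of joint spindle between -0.05 and 0.05 rad/s and velocity of joint swivel between -0.1 and 0.1 rad/s); the robot touches nothing.
It fails at once if the serrations are overloaded (over 66 N on the lever's keys, which is about 18 N at the knob) (contact force between lever_key and anything else above 66 N).
It fails at once if the lever is forced against its stops (over 60 N at a pin, about 35 N at the knob) (contact force between stop_pins and anything else above 60 N).
It fails at once if a bystander is disturbed (moved over 15 mm) (distance of any of driver_grip, meter, cooler, tray from where it was at the start of the episode above 0.015 m).
It also fails if it takes over 67 s, if anything falls off the work surface, if the arm or the gripper's body presses on something with over 40 N, if the wrist force passes 120 N, or if a joint passes its speed limit or range.

## Working session

There is one attempt and no reset: what is moved stays moved. The work goes in short steps, Python scripts to look and compute and a tool call to move; the robot and the scene stay as the last step left them, time stands still between calls to the robot, and variables do not carry over. Pictures are saved under pics/ and viewed, on a budget of 10 in all, crops included, one or two more only if the job needs it, and the job is handed in when it is done.

Besides the shell and the picture viewer there is one more tool, called after "Emit:" as name(argument=value, ...) on one line, values as JSON. step_arm: Moves the arm, as the interface text tells. Shifts and turns lie within -1 to 1; 1 stands for 4 cm of shift or 4 degrees of turn. Its arguments: {"type":"object","properties":{"motion":{"type":"array","items":{"type":"number","minimum":-1,"maximum":1}},"newtons":{"type":"number"}},"required":["motion"]}

```bash
mkdir -p pics && python3 - <<'E'
from rig import robot,camera,get_calibration
import cv2
s=robot.get_state(); print({k:s[k] for k in('time','position','orientation','ft_force','width')})
for n in('side','top'):
    im=camera(n); cv2.imwrite(f'pics/{n}0.png',im[:,:,::-1]); print(n,get_calibration(n))
E
```

```text
{'time': 0.0, 'position': array([ 186.8601513 , -622.053091  ,  403.27965452]), 'orientation': array([-3.10566968e+00, -4.56478997e-01,  8.25836620e-04]), 'ft_force': array([ 1.13850002,  0.69946962, -0.45857244]), 'width': 0.9990466494677053}
side {'fov_y': 56.885150731189015, 'cx': 281.2955527815596, 'cy': 206.70210305611255, 'distortion': array([-0.00137593,  0.        ,  0.        ,  0.        ,  0.        ]), 'origin': array([ 285.12854019, -595.26035291,  629.66937175]), 'orientation': array([-2.19872741,  0.50344431, -0.2488845 ])}
top {'fov_y': 57.883220728617545, 'cx': 278.35048691219544, 'cy': 200.7802649744548, 'distortion': array([-0.00067399,  0.        ,  0.        ,  0.        ,  0.        ]), 'origin': array([ 428.75463824,  -19.36714267, 1170.56323879]), 'orientation': array([-2.13384926,  2.16530326, -0.10219248])}
```

View pics/side0.png

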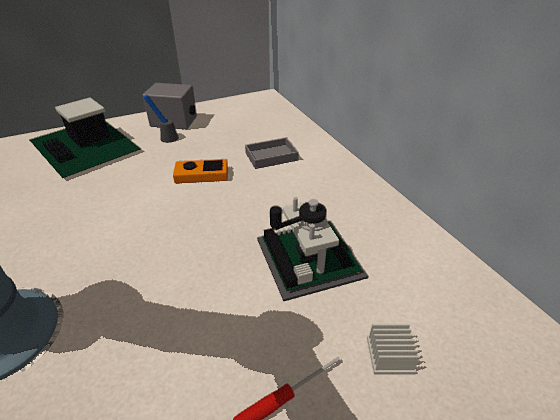

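View pics/top0.png

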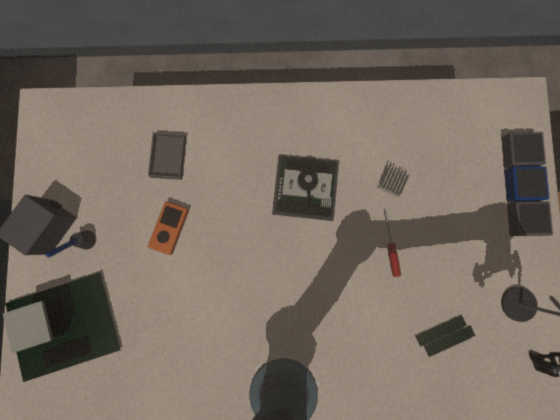

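The side view shows the press at about (310,240), with its hub at (313,213) and the knob at (276,217). In the top view the hub is at (308,180) and the lever points down the image. The bystanders are all clear of the press. I'll enlarge both views.

```bash
python3 - <<'E'
import cv2,numpy as np
a=cv2.imread('pics/side0.png')[180:310,245:375]; b=cv2.imread('pics/top0.png')[145:230,265:350]
a=cv2.resize(a,(400,400),interpolation=cv2.INTER_CUBIC); b=cv2.resize(b,(400,400),interpolation=cv2.INTER_CUBIC)
b=np.clip(b*1.6,0,255).astype(np.uint8)
cv2.imwrite('pics/crop0.png',np.hstack([a,b]))
E
```

```text
(no output)
```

View pics/crop0.png

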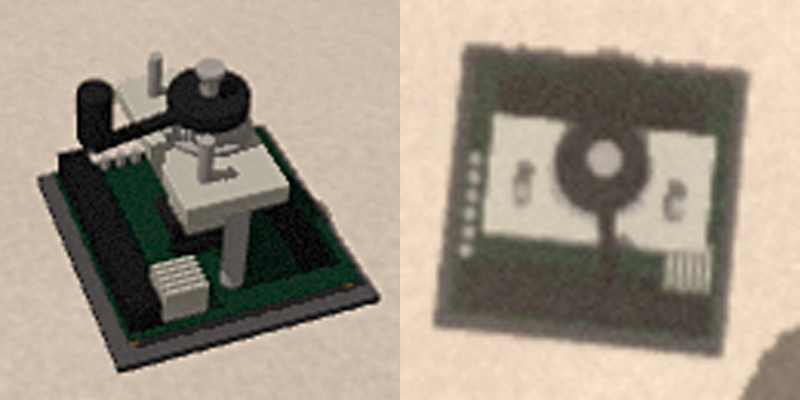

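The left crop (side view) has the knob top at (276,208), its middle at (276,217) and the screw cap at (313,201). The right crop (top view) has the screw cap at (308,179) and the base corners near (279,155), (339,160), (333,220) and (273,214). Next I triangulate the axis and locate the knob.

```bash
cat > h.py <<'E'
import numpy as np,cv2
from scipy.spatial.transform import Rotation as R
from rig import robot,camera,get_calibration
def ray(n,u,v):
    c=get_calibration(n); f=210/np.tan(np.radians(c['fov_y'])/2)
    K=np.array([[f,0,c['cx']],[0,f,c['cy']],[0,0,1]])
    p=cv2.undistortPoints(np.array([[[u,v]]],float),K,c['distortion'])[0,0]
    d=R.from_rotvec(c['orientation']).apply([p[0],p[1],1]); return c['origin'],d/np.linalg.norm(d)
def plane(n,u,v,z):
    o,d=ray(n,u,v); return o+d*(z-o[2])/d[2]
def tri(a,b):
    o,d=ray('side',*a);p,e=ray('top',*b)
    t=np.linalg.lstsq(np.c_[d,-e],p-o,rcond=None)[0]
    A=o+t[0]*d;B=p+t[1]*e; return (A+B)/2,np.linalg.norm(A-B)
E
python3 - <<'E'
from h import *
np.set_printoptions(precision=1,suppress=True)
s=lambda x,y:(245+x/3.077,180+y/3.077); t=lambda x,y:(265+(x-400)/4.706,145+y/4.706)
print('cap',tri(s(210,66),t(602,160)))
print('knob top?',tri(s(95,87),t(607,285)))
print('knob side z174',plane('side',*s(95,87),174),'mid157',plane('side',*s(95,115),157))
P=[plane('top',*t(*p),10) for p in((467,45),(748,70),(722,353),(437,325))]
print(np.mean(P,0)); P=np.array(P)[:,:2]; print(P)
for a,b in((0,1),(3,2),(0,3),(1,2)): e=P[b]-P[a]; print(np.degrees(np.arctan2(e[1],e[0])))
print('pins tops',plane('side',*s(155,55),140),plane('side',*s(205,140),140))
print('pins top',plane('top',*t(522,175),125),plane('top',*t(675,195),125))
print('lever bar',plane('top',*t(603,160),130),plane('top',*t(607,250),132))
print(R.from_rotvec(robot.get_state()['orientation']).as_matrix())
E
```

```text
cap (array([608. , -77.8, 159.5]), np.float64(2.686615746697655))
knob top? (array([531.1, -77. , 169.1]), np.float64(5.552187190218836))
knob side z174 [525.7 -81.9 174. ] mid157 [523.  -87.6 157. ]
[608.6 -79.5  10. ]
[[ 712.     1.9]
 [ 691.6 -183.3]
 [ 504.9 -160.6]
 [ 525.9   24. ]]
-96.28089612313481
-96.49294139661666
173.2356268157884
173.04864234576004
pins tops [595.2 -29.9 140. ] [ 582.8 -120.7  140. ]
pins top [604.6 -31.7 125. ] [ 591.1 -121.8  125. ]
lever bar [611.9 -79.5 130. ] [558.2 -80.5 132. ]
[[ 1.   0.3 -0. ]
 [ 0.3 -1.   0. ]
 [-0.  -0.  -1. ]]
```

The axis is at about (608,-79), with the press yawed about -6.8°. The lever points about 183° in the world frame, so spindle is about -1.9. First I'll approach above the knob.

Emit:
step_arm(motion=[0.85, -0.75, 0, 0, 0, 0, 0, 0.85, -0.75, 0, 0, 0, 0, 0, 0.85, -0.75, 0, 0, 0, 0, 0, 0.85, -0.75, 0, 0, 0, 0, 0, 0.85, -0.75, 0, 0, 0, 0, 0, 0.85, -0.75, 0, 0, 0, 0, 0, 0.85, -0.75, 0, 0, 0, 0, 0, 0.85, -0.75, 0, 0, 0, 0, 0])

```text
time: 0.9
position: [378.1, -309.9, 397.5]
orientation: [-3.108, -0.426, 0.014]
ft_force: [-0.1, -1.2, -0.5]
width: 1.001
```

Emit:
step_arm(motion=[0.85, -0.75, 0, 0, 0, 0, 0, 0.85, -0.75, 0, 0, 0, 0, 0, 0.85, -0.75, 0, 0, 0, 0, 0, 0.4, -0.4, 0, 0, 0, 0, 0, 0, 0, 0, 0, 0, 0, 0])

```text
time: 1.4
position: [467.5, -161.6, 395.9]
orientation: [-3.101, -0.447, 0.014]
ft_force: [0.6, 1.0, 0.1]
width: 1.003
```

Emit:
step_arm(motion=[0.95, -0.75, 0, 0, 0, 0, 0, 0.95, -0.75, 0, 0, 0, 0, 0, 0, 0, 0, 0, 0, 1, 0, 0, 0, 0, 0, 0, 1, 0, 0, 0, 0, 0, 0, 1, 0, 0, 0, 0, 0, 0, 0.4, 0, 0, 0, 0, 0, 0, 0, 0])

```text
time: 2.1
position: [520.3, -91.3, 392.2]
orientation: [-3.138, -0.047, 0.028]
ft_force: [0.2, 0.6, -0.4]
width: 0.998
```

Emit:
step_arm(motion=[0.09, -0.23, 0, 0, 0.26, 0, 0, 0, 0, 0.5, 0, 0, 0, 0, 0, 0, 0.5, 0, 0, 0, 0, 0, 0, 0, 0, 0, 0, 0])

```text
time: 2.5
position: [524.0, -82.7, 351.9]
orientation: [-3.139, -0.045, -0.008]
ft_force: [0.4, -0.3, -0.2]
width: 1.0
```

```bash
cat > st.py <<'E'
from h import *
np.set_printoptions(precision=2,suppress=True)
s=robot.get_state();M=R.from_rotvec(s['orientation']).as_matrix()
print(s['time'],'tcp',s['position'],'grasp',s['position']+155*M[:,2],'yaw',np.degrees(np.arctan2(M[1,0],M[0,0])),'zax',M[:,2]*1000)
print('F',s['ft_force'],'F_tool',M.T@s['ft_force'],'w',s['width'])
E
python3 st.py; python3 -c "
from h import *
cv2.imwrite('pics/a.png',cv2.resize(camera('side')[130:330,190:450,::-1],(780,600)))"
```

```text
2.5 tcp [523.96 -82.69 351.9 ] grasp [524.79 -82.27 196.9 ] yaw 1.6537632399622861 zax [   5.37    2.68 -999.98]
F [ 0.39 -0.27 -0.21] F_tool [0.38 0.29 0.21] w 0.9999638266265084
```

View pics/a.png

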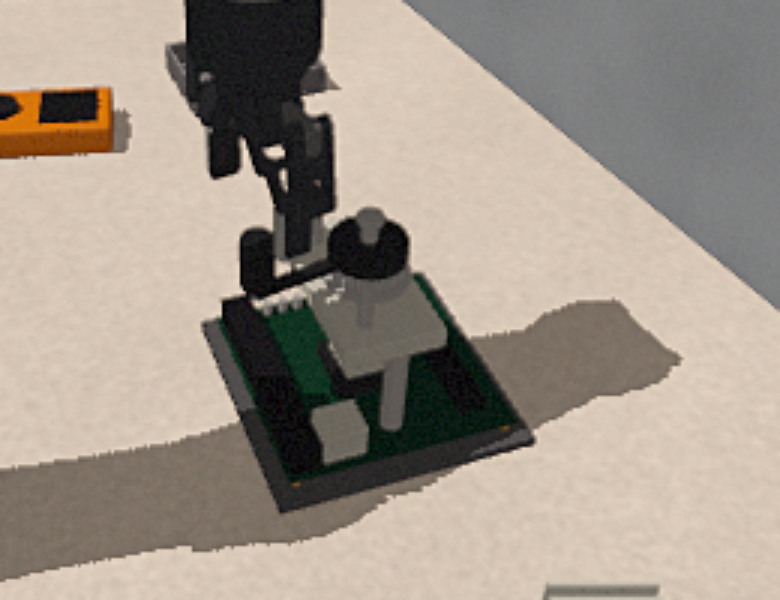

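The two fingertips are at (222,175) and (297,253), so their midpoint sits directly above the knob top at (257,235). I'll go down and close.

Emit:
step_arm(motion=[0, 0, 0.5, 0, 0, 0, 0, 0, 0, 0.45, 0, 0, 0, 0, 0, 0, 0, 0, 0, 0, 0.5, 0, 0, 0, 0, 0, 0, 1, 0, 0, 0, 0, 0, 0, 1, 0, 0, 0, 0, 0, 0, 1, 0, 0, 0, 0, 0, 0, 1], newtons=25)

```text
time: 3.25
position: [528.7, -82.6, 322.9]
orientation: [3.141, 0.046, 0.035]
ft_force: [0.9, -0.0, -4.3]
width: 0.269
```

```bash
python3 st.py; python3 -c "
from h import *
cv2.imwrite('pics/b.png',cv2.resize(camera('side')[130:330,190:450,::-1],(780,600)))"
```

```text
3.25 tcp [528.73 -82.57 322.88] grasp [532.17 -82.55 167.91] yaw 1.691652565871854 zax [  22.18    0.16 -999.75]
F [ 0.94 -0.02 -4.26] F_tool [0.84 0.04 4.28] w 0.2686009501957357
```

View pics/b.png

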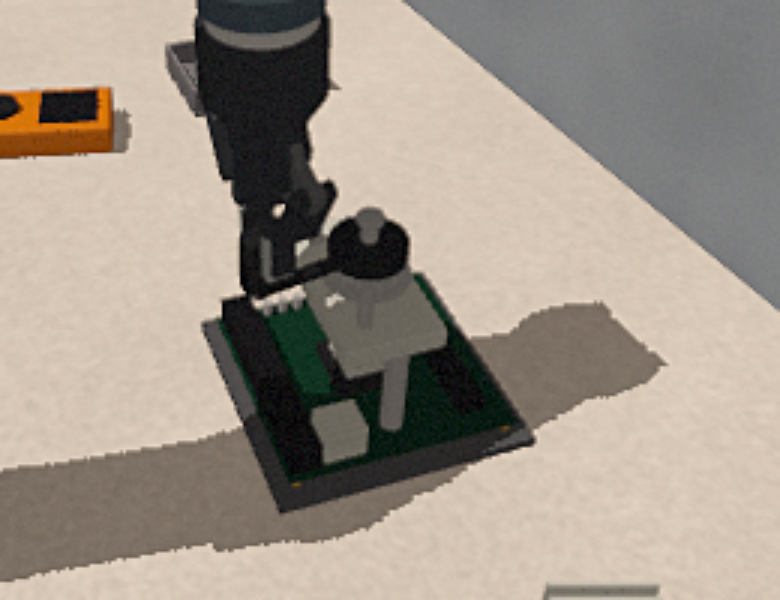

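The knob is gripped, but the grasp point is about 8 mm too far in and slightly tilted. I'll open and re-centre.

Emit:
step_arm(motion=[0, 0, 0, 0, 0, 0, 0.4, 0, 0, 0, 0, 0, 0, 0.4, -0.12, 0, 0, 0, -0.3, 0, 0.4, 0, 0, 0.1, 0, 0, 0, 0.4, 0, 0, 0, 0, 0, 0, 0.4, 0, 0, 0, 0, 0, 0, 0.4])

```text
time: 3.9
position: [523.8, -82.8, 319.3]
orientation: [3.14, 0.046, 0.001]
ft_force: [0.5, -0.6, 0.1]
width: 0.596
```

```bash
python3 st.py
```

```text
3.9 tcp [523.82 -82.83 319.34] grasp [523.96 -82.98 164.34] yaw 1.6824019551359222 zax [    0.94    -0.95 -1000.  ]
F [ 0.52 -0.56  0.1 ] F_tool [ 0.5   0.57 -0.1 ] w 0.5963919557306318
```

Emit:
step_arm(motion=[0, 0, 0.12, 0, 0, 0, 0.4, 0, 0, 0, 0, 0, 0, 0.6, 0, 0, 0, 0, 0, 0, 1, 0, 0, 0, 0, 0, 0, 1, 0, 0, 0, 0, 0, 0, 1, 0, 0, 0, 0, 0, 0, 1], newtons=25)

```text
time: 4.5
position: [523.9, -82.8, 314.1]
orientation: [3.14, 0.046, 0.001]
ft_force: [0.5, -0.6, 0.5]
width: 0.271
```

```bash
python3 st.py
```

```text
4.5 tcp [523.88 -82.82 314.07] grasp [523.97 -82.95 159.07] yaw 1.684444081681132 zax [    0.57    -0.85 -1000.  ]
F [ 0.55 -0.61  0.47] F_tool [ 0.53  0.63 -0.47] w 0.2710481351998219
```

Emit:
step_arm(motion=[0.005, -0.15, 0, 0, 0, 1, 1, 0.005, -0.15, 0, 0, 0, 1, 1, 0.005, -0.15, 0, 0, 0, 1, 1, 0, 0, 0, 0, 0, 0, 1])

```text
time: 4.9
position: [524.5, -69.3, 314.1]
orientation: [3.12, -0.301, -0.001]
ft_force: [0.0, -0.2, 0.5]
width: 0.274
```

```bash
cat >> st.py <<'E'
A=np.array([608.5,-79.3]);p=(s['position']+155*M[:,2])[:2]-A
w=np.degrees(np.arctan2(p[1],p[0]))%360; L=np.radians(w+6.8)
i=-p/np.linalg.norm(p); t=np.array([p[1],-p[0]])/np.linalg.norm(p)
print('r',np.linalg.norm(p),'world ang',w,'press ang',L,'spindle+swivel',1.392-L,'want yaw',w-180,'F inward',s['ft_force'][:2]@i,'F cw',s['ft_force'][:2]@t)
E
python3 st.py
```

```text
4.9 tcp [524.47 -69.3  314.06] grasp [524.22 -70.44 159.06] yaw -11.0180783811645 zax [  -1.65   -7.34 -999.97]
F [ 0.01 -0.21  0.53] F_tool [ 0.04  0.21 -0.53] w 0.2738423318989179
r 84.74915942447879 world ang 173.99669163656083 press ang 3.155497545770882 spindle+swivel -1.763497545770882 want yaw -6.003308363439174 F inward 0.02687789556567027 F cw -0.20463561638677977
```

Emit:
step_arm(motion=[-0.01, -0.2, 0, 0.1, 0, 0.5, 1, -0.005, -0.2, 0, 0, 0, 0.8, 1, 0, -0.2, 0, 0, 0, 0.9, 1, 0, -0.2, 0, 0, 0, 1, 1, 0, 0, 0, 0, 0, 0, 1])

```text
time: 5.4
position: [530.7, -45.5, 314.0]
orientation: [3.061, -0.659, -0.006]
ft_force: [-0.3, 0.0, 0.7]
width: 0.271
```

```bash
python3 st.py
```

```text
5.4 tcp [530.66 -45.51 314.05] grasp [529.74 -46.97 159.06] yaw -24.306755652834774 zax [  -5.91   -9.42 -999.94]
F [-0.27  0.03  0.73] F_tool [-0.26  0.09 -0.73] w 0.2706354562977597
r 85.13436744991189 world ang 157.68142410152973 press ang 2.87074240894085 spindle+swivel -1.47874240894085 want yaw -22.31857589847027 F inward -0.2568182857649515 F cw -0.07466506505150605
```

Emit:
step_arm(motion=[0, -0.2, 0, 0.1, 0, 0.9, 1, 0, -0.2, 0, 0.05, 0, 0.95, 1, 0, -0.2, 0, 0.05, 0, 0.95, 1, 0, -0.2, 0, 0.05, 0, 0.95, 1, 0, -0.2, 0, 0.05, 0, 0.95, 1, 0, -0.2, 0, 0.05, 0, 0.95, 1, 0, 0, 0, 0, 0, 0, 1])

```text
time: 6.1
position: [553.9, -13.7, 314.0]
orientation: [2.878, -1.256, -0.009]
ft_force: [-0.6, -0.4, 1.7]
width: 0.276
```

```bash
python3 st.py
```

```text
6.1 tcp [553.92 -13.74 314.04] grasp [553.01 -13.55 159.04] yaw -47.15628565279115 zax [  -5.85    1.19 -999.98]
F [-0.59 -0.42  1.73] F_tool [-0.1   0.72 -1.73] w 0.27562925219066065
r 86.03082583878984 world ang 130.1628044059359 press ang 2.390451889648578 spindle+swivel -0.9984518896485781 want yaw -49.8371955940641 F inward -0.05649188960339087 F cw -0.7206303243615572
```

Emit:
step_arm(motion=[0.02, -0.18, 0, 0, 0, 1, 1, 0, 0, 0, 0, 0, 0.5, 1, 0, 0, 0, 0, 0, 0, 1])

```text
time: 6.4
position: [558.8, -10.1, 314.0]
orientation: [2.811, -1.397, -0.013]
ft_force: [-2.1, -1.1, 1.2]
width: 0.267
```

```bash
python3 st.py
```

```text
6.4 tcp [558.8  -10.14 314.04] grasp [557.47  -9.88 159.04] yaw -52.86354377013619 zax [  -8.53    1.64 -999.96]
F [-2.11 -1.08  1.24] F_tool [-0.42  2.34 -1.23] w 0.26745423390859513
r 86.15380438191269 world ang 126.31769224898235 press ang 2.3233420224012775 spindle+swivel -0.9313420224012776 want yaw -53.682307751017646 F inward -0.3833320753448293 F cw -2.3416369712960856
```

Emit:
step_arm(motion=[0, 0.03, 0, 0, 0, 0, 1, 0, 0, -0.1, 0, 0, 0, 1, 0, 0, -0.1, 0, 0, 0, 1, 0, 0, -0.05, 0, 0, 0, 1, 0, 0, 0, 0, 0, 0, 1], newtons=35)

```text
time: 6.9
position: [556.4, -12.6, 320.7]
orientation: [2.814, -1.39, -0.017]
ft_force: [1.2, -1.5, -6.3]
width: 0.271
```

```bash
python3 st.py
```

```text
6.9 tcp [556.37 -12.59 320.69] grasp [554.66 -12.33 165.7 ] yaw -52.57478798476965 zax [ -11.01    1.7  -999.94]
F [ 1.22 -1.51 -6.27] F_tool [ 1.99 -0.1   6.25] w 0.27133835856955896
r 85.92837181375548 world ang 128.79612631820757 press ang 2.3665988572028587 spindle+swivel -0.9745988572028588 want yaw -51.20387368179243 F inward 1.94056118584916 F cw 0.008959346228900685
```

Emit:
step_arm(motion=[0.01, 0, -0.07, 0.1, 0.1, 0, 1, 0.01, 0.15, 0, 0, 0, -1, 1, 0.005, 0.15, 0, 0, 0, -1, 1, 0.005, 0.15, 0, 0, 0, -1, 1, 0.005, 0.15, 0, 0, 0, -1, 1, 0, 0, 0, 0, 0, 0, 1])

```text
time: 7.5
position: [538.4, -31.1, 321.6]
orientation: [2.987, -0.967, -0.004]
ft_force: [1.5, -1.3, -7.4]
width: 0.272
```

```bash
python3 st.py
```

```text
7.5 tcp [538.39 -31.06 321.58] grasp [537.9  -31.19 166.58] yaw -35.85683045028567 zax [  -3.21   -0.82 -999.99]
F [ 1.48 -1.27 -7.38] F_tool [1.96 0.14 7.38] w 0.27175222546555133
r 85.43874786577312 world ang 145.72647063523044 press ang 2.662089109031218 spindle+swivel -1.2700891090312183 want yaw -34.27352936476956 F inward 1.9342006236371296 F cw -0.21362422109359822
```

Emit:
step_arm(motion=[0.005, 0.15, -0.06, 0, 0, -1, 1, 0.005, 0.15, -0.01, 0, 0, -1, 1, 0.005, 0.15, -0.01, 0, 0, -1, 1, 0.005, 0.15, 0, 0, 0, -1, 1, 0.005, 0.15, 0, 0, 0, -1, 1, 0.005, 0.15, 0, 0, 0, -1, 1, 0, 0, 0, 0, 0, 0, 1])

```text
time: 8.2
position: [525.2, -61.5, 324.6]
orientation: [-3.124, 0.309, -0.003]
ft_force: [1.9, -0.8, -7.7]
width: 0.271
```

```bash
python3 st.py
```

```text
8.2 tcp [525.24 -61.54 324.59] grasp [525.55 -61.26 169.59] yaw -11.308638131961192 zax [    2.04     1.82 -1000.  ]
F [ 1.87 -0.75 -7.7 ] F_tool [1.97 0.39 7.7 ] w 0.2707700710100233
r 84.88711038412019 world ang 167.7283833067251 press ang 3.0460949268850617 spindle+swivel -1.6540949268850618 want yaw -12.271616693274893 F inward 1.9858846191754307 F cw -0.33795975174959647
```

Emit:
step_arm(motion=[0.005, 0.16, 0, 0, 0, -1, 1, 0.005, 0.16, 0, 0, 0, -1, 1, 0.005, 0.16, 0, 0, 0, -1, 1, 0.005, 0.16, 0, 0, 0, -1, 1, 0.005, 0.16, 0, 0, 0, -1, 1, 0.005, 0.16, 0, 0, 0, -1, 1, 0.005, 0.16, 0, 0, 0, -1, 1, 0, 0, 0, 0, 0, 0, 1])

```text
time: 9.0
position: [526.9, -98.1, 322.4]
orientation: [-3.097, -0.468, 0.005]
ft_force: [1.5, -0.4, -7.2]
width: 0.269
```

```bash
python3 st.py
```

```text
9.0 tcp [526.87 -98.15 322.43] grasp [526.13 -96.81 167.43] yaw 17.189502888012754 zax [  -4.75    8.62 -999.95]
F [ 1.52 -0.43 -7.2 ] F_tool [1.34 0.93 7.19] w 0.26860829181215584
r 84.20920179075753 world ang 192.00216457325183 press ang 3.469752331894872 spindle+swivel -2.0777523318948723 want yaw 12.002164573251832 F inward 1.3967970677177877 F cw -0.7384454888085752
```

Emit:
step_arm(motion=[-0.02, 0.17, -0.02, -0.13, 0, -0.6, 1, -0.015, 0.17, -0.01, -0.03, 0, -0.8, 1, -0.01, 0.17, -0.01, 0, 0, -0.8, 1, -0.005, 0.17, -0.01, 0, 0, -0.8, 1, -0.005, 0.17, -0.01, 0, 0, -0.8, 1, 0, 0, 0, 0, 0, 0, 1])

```text
time: 9.6
position: [537.3, -122.4, 322.9]
orientation: [-3.011, -0.871, 0.01]
ft_force: [0.3, -0.8, -7.6]
width: 0.269
```

```bash
python3 st.py
```

```text
9.6 tcp [ 537.32 -122.43  322.92] grasp [ 536.06 -121.59  167.93] yaw 32.28087887626076 zax [  -8.13    5.45 -999.95]
F [ 0.29 -0.76 -7.56] F_tool [-0.13  0.87  7.56] w 0.268716539732586
r 83.8773296010947 world ang 210.27404587889012 press ang 3.7886568212118608 spindle+swivel -2.396656821211861 want yaw 30.27404587889012 F inward -0.1328646881531867 F cw -0.8042011379957897
```

Emit:
step_arm(motion=[-0.015, 0.17, 0, -0.03, 0.05, -0.8, 1, -0.01, 0.15, 0, 0, 0, -0.7, 1, 0, 0.06, 0, 0, 0, -0.3, 1, 0, 0, 0, 0, 0, 0, 1])

```text
time: 10.0
position: [543.8, -131.9, 321.5]
orientation: [-2.949, -1.052, 0.011]
ft_force: [-0.2, -0.4, -5.6]
width: 0.266
```

```bash
python3 st.py
```

```text
10.0 tcp [ 543.75 -131.89  321.5 ] grasp [ 542.21 -130.71  166.51] yaw 39.283504094217776 zax [  -9.97    7.58 -999.92]
F [-0.17 -0.38 -5.64] F_tool [-0.36  0.26  5.64] w 0.26609506477386685
r 83.89010100821821 world ang 217.79458962349997 press ang 3.9199150710955664 spindle+swivel -2.5279150710955665 want yaw 37.794589623499974 F inward -0.36674602429211045 F cw -0.19724234816785513
```

Emit:
step_arm(motion=[0, 0.015, 0.08, 0, 0, 0, 1, 0, 0, 0.08, 0, 0, 0, 1, 0, 0, 0.04, 0, 0, 0, 1, 0, 0, 0, 0, 0, 0, 1])

```text
time: 10.4
position: [544.1, -132.2, 314.4]
orientation: [-2.953, -1.048, 0.011]
ft_force: [-0.1, -0.5, -5.3]
width: 0.267
```

```bash
python3 st.py
```

```text
10.4 tcp [ 544.09 -132.16  314.44] grasp [ 542.61 -131.34  159.44] yaw 39.078027999704105 zax [  -9.53    5.3  -999.94]
F [-0.12 -0.45 -5.32] F_tool [-0.35  0.33  5.32] w 0.2674489052857083
r 83.96386145993473 world ang 218.30195711215964 press ang 3.9287703042902526 spindle+swivel -2.5367703042902527 want yaw 38.30195711215964 F inward -0.3718409798843643 F cw -0.28051677616592036
```

Emit:
step_arm(motion=[0, 0, 0.03, 0, 0, 0, 1, 0, 0, 0.02, 0, 0, 0, 1, 0, 0, 0, 0, 0, 0, 1])

```text
time: 10.7
position: [544.6, -132.8, 314.4]
orientation: [-2.956, -1.046, 0.01]
ft_force: [-0.9, -0.3, -4.6]
width: 0.271
```

```bash
python3 st.py
```

```text
10.7 tcp [ 544.6 -132.8  314.4] grasp [ 543.38 -132.23  159.4 ] yaw 38.98919173288848 zax [  -7.88    3.68 -999.96]
F [-0.95 -0.3  -4.63] F_tool [-0.91 -0.32  4.63] w 0.2707198625324638
r 83.92021736322526 world ang 219.10559917734338 press ang 3.9427965043352358 spindle+swivel -2.550796504335236 want yaw 39.10559917734338 F inward -0.9279171517551138 F cw 0.3620375768093107
```

Emit:
step_arm(motion=[0, 0, 0.07, 0, 0, 0, 1, 0, 0, 0, 0, 0, 0, 1, 0, 0, 0, 0, 0, 0, 1])

```text
time: 11.0
position: [545.6, -134.2, 314.3]
orientation: [-2.96, -1.045, 0.007]
ft_force: [-1.0, -1.3, -2.1]
width: 0.268
```

```bash
python3 st.py
```

```text
11.0 tcp [ 545.59 -134.17  314.33] grasp [ 544.85 -134.04  159.33] yaw 38.892778138175935 zax [  -4.81    0.83 -999.99]
F [-0.98 -1.26 -2.11] F_tool [-1.55  0.38  2.11] w 0.268452341931747
r 83.95113030266558 world ang 220.6938682859989 press ang 3.97051702968899 spindle+swivel -2.57851702968899 want yaw 40.69386828599889 F inward -1.5675912885887782 F cw -0.31915999733065564
```

Emit:
step_arm(motion=[0, -0.2, 0, 0, 0, 0.7, 1, 0, -0.2, 0, 0, 0, 0.9, 1, 0, -0.2, 0, 0, 0, 0.9, 1, 0, -0.2, 0, 0, 0, 0.9, 1, 0, 0, 0, 0, 0, 0, 1])

```text
time: 11.5
position: [529.8, -110.9, 314.2]
orientation: [3.065, 0.667, 0.007]
ft_force: [-0.7, -1.6, -0.9]
width: 0.265
```

```bash
python3 st.py
```

```text
11.5 tcp [ 529.78 -110.86  314.19] grasp [ 530.64 -111.39  159.19] yaw 24.560385536841984 zax [   5.57   -3.36 -999.98]
F [-0.7  -1.6  -0.89] F_tool [-1.31  1.16  0.89] w 0.2651752207309409
r 84.20869994199366 world ang 202.3968083444991 press ang 3.6511730902750577 spindle+swivel -2.2591730902750577 want yaw 22.396808344499107 F inward -1.257169517022355 F cw -1.2158235589020727
```

Emit:
step_arm(motion=[0, -0.2, 0, 0, -0.05, 0.9, 1, 0, -0.2, 0, 0, 0, 0.95, 1, 0, -0.2, 0, 0, 0, 0.95, 1, 0, -0.2, 0, 0, 0, 0.95, 1, 0, -0.2, 0, 0, 0, 0.95, 1, 0, 0, 0, 0, 0, 0, 1])

```text
time: 12.1
position: [521.7, -77.0, 314.1]
orientation: [3.13, 0.142, 0.021]
ft_force: [-1.1, -0.1, -1.3]
width: 0.271
```

```bash
python3 st.py
```

```text
12.1 tcp [521.66 -76.97 314.1 ] grasp [523.77 -78.18 159.12] yaw 5.184239421407905 zax [  13.62   -7.82 -999.88]
F [-1.11 -0.06 -1.32] F_tool [-1.13 -0.05  1.31] w 0.27065308924837855
r 84.73372751307052 world ang 179.24211253676788 press ang 3.24704741113242 spindle+swivel -1.85504741113242 want yaw -0.7578874632321231 F inward -1.1091423625602863 F cw -0.076489627601162
```

Emit:
step_arm(motion=[0, -0.2, 0, 0.1, -0.18, 1, 1, 0, -0.2, 0, 0.03, 0, 1, 1, 0, 0, 0, 0, 0, 0.4, 1, 0, 0, 0, 0, 0, 0, 1])

```text
time: 12.5
position: [523.5, -64.2, 314.1]
orientation: [3.138, -0.12, 0.014]
ft_force: [-0.6, -2.0, -0.5]
width: 0.272
```

```bash
python3 st.py
```

```text
12.5 tcp [523.53 -64.18 314.11] grasp [524.86 -64.41 159.12] yaw -4.384261993465667 zax [   8.57   -1.49 -999.96]
F [-0.57 -2.04 -0.46] F_tool [-0.41  2.08  0.46] w 0.27217740972250176
r 84.95687037237458 world ang 169.90350656968556 press ang 3.0840579894604443 spindle+swivel -1.6920579894604444 want yaw -10.096493430314439 F inward -0.19910918981896691 F cw -2.108716464448006
```

Emit:
step_arm(motion=[0.01, -0.2, 0, 0, -0.1, 1, 1, 0, -0.08, 0, 0, 0, 0.8, 1])

```text
time: 12.7
position: [525.8, -56.0, 314.1]
orientation: [3.122, -0.321, 0.008]
ft_force: [-0.8, -2.9, -1.7]
width: 0.272
```

```bash
python3 st.py
```

```text
12.7 tcp [525.76 -56.04 314.1 ] grasp [526.46 -56.62 159.1 ] yaw -11.735877408030783 zax [   4.51   -3.71 -999.98]
F [-0.8  -2.9  -1.71] F_tool [-0.2   2.99  1.72] w 0.2716284682911885
r 85.11827478077228 world ang 164.54456233965564 press ang 2.9905267682156698 spindle+swivel -1.5985267682156699 want yaw -15.455437660344359 F inward 0.004579560701694127 F cw -3.004184631483501
```

Emit:
step_arm(motion=[0, -0.08, 0, 0, 0, 0.5, 1, 0, -0.08, 0, 0, 0, 0.5, 1])

```text
time: 12.9
position: [526.9, -52.4, 314.1]
orientation: [3.106, -0.432, 0.006]
ft_force: [-0.9, -2.5, -0.8]
width: 0.271
```

```bash
python3 st.py
```

```text
12.9 tcp [526.92 -52.39 314.1 ] grasp [527.38 -53.38 159.11] yaw -15.83109891791966 zax [   2.98   -6.35 -999.98]
F [-0.86 -2.5  -0.81] F_tool [-0.15  2.64  0.82] w 0.2707728503938223
r 85.16353769678753 world ang 162.27971494593265 press ang 2.950997724139991 spindle+swivel -1.5589977241399913 want yaw -17.720285054067347 F inward -0.061504381190441645 F cw -2.6493883387171304
```

Emit:
step_arm(motion=[0, -0.08, 0, 0.05, 0, 0.3, 1, 0, -0.08, 0, 0, 0, 0.3, 1])

```text
time: 13.1
position: [528.4, -48.3, 314.1]
orientation: [3.097, -0.5, 0.005]
ft_force: [-0.8, -4.0, -0.2]
width: 0.273
```

```bash
python3 st.py
```

```text
13.1 tcp [528.4  -48.35 314.12] grasp [528.78 -49.11 159.12] yaw -18.347425073986503 zax [   2.49   -4.93 -999.98]
F [-0.84 -4.01 -0.17] F_tool [0.47 4.07 0.18] w 0.27298998506915834
r 85.24190178908974 world ang 159.2596794360123 press ang 2.8982881609647353 spindle+swivel -1.5062881609647354 want yaw -20.740320563987694 F inward 0.6392106005399485 F cw -4.0491939991424255
```

Emit:
step_arm(motion=[0, -0.07, 0, 0, 0, 0.3, 1, 0, -0.07, 0, 0, 0, 0.2, 1])

```text
time: 13.3
position: [530.0, -44.3, 314.1]
orientation: [3.085, -0.558, 0.004]
ft_force: [-2.9, -6.4, 1.6]
width: 0.268
```

```bash
python3 st.py
```

```text
13.3 tcp [529.98 -44.29 314.06] grasp [530.17 -45.38 159.06] yaw -20.502694110039496 zax [   1.18   -7.01 -999.97]
F [-2.93 -6.44  1.58] F_tool [-0.48  7.07 -1.54] w 0.268306960018026
r 85.36552050614864 world ang 156.58375347677148 press ang 2.8515844424363954 spindle+swivel -1.4595844424363955 want yaw -23.416246523228523 F inward -0.13041117728294785 F cw -7.0758464131006855
```

Emit:
step_arm(motion=[0, -0.06, 0, 0, 0, 0.1, 1])

```text
time: 13.4
position: [530.5, -43.4, 314.1]
orientation: [3.08, -0.57, 0.002]
ft_force: [-3.2, -7.5, 1.2]
width: 0.271
```

```bash
python3 st.py
```

```text
13.4 tcp [530.48 -43.42 314.06] grasp [530.39 -44.91 159.06] yaw -20.985016478091048 zax [  -0.6    -9.64 -999.95]
F [-3.22 -7.5   1.16] F_tool [-0.32  8.16 -1.09] w 0.27052561272003417
r 85.34821756104427 world ang 156.24117969612476 press ang 2.845605402033105 spindle+swivel -1.453605402033105 want yaw -23.75882030387524 F inward 0.07598670352986306 F cw -8.15600368514039
```

Emit:
step_arm(motion=[0, -0.08, 0, 0, 0, 0, 1])

```text
time: 13.5
position: [531.0, -42.5, 314.0]
orientation: [3.075, -0.573, -0.001]
ft_force: [-4.0, -8.7, 2.2]
width: 0.269
```

Emit:
step_arm(motion=[0, -0.08, 0, 0, 0, 0, 1])

```text
time: 13.6
position: [531.6, -41.8, 314.0]
orientation: [3.071, -0.575, -0.004]
ft_force: [-4.8, -7.2, 2.9]
width: 0.269
```

Emit:
step_arm(motion=[0, -0.1, 0, 0.15, 0, 0, 1])

```text
time: 13.7
position: [532.0, -41.5, 314.0]
orientation: [3.073, -0.58, -0.006]
ft_force: [-5.2, -12.1, 4.7]
width: 0.268
```

Emit:
step_arm(motion=[0, -0.1, 0, 0.15, 0, 0, 1])

```text
time: 13.8
position: [532.3, -41.9, 314.0]
orientation: [3.075, -0.586, -0.009]
ft_force: [-6.1, -10.5, 4.9]
width: 0.27
```

```bash
python3 st.py
```

```text
13.8 tcp [532.3  -41.89 313.97] grasp [531.1  -43.38 158.98] yaw -21.56434261217 zax [  -7.75   -9.58 -999.92]
F [ -6.14 -10.5    4.88] F_tool [-1.87 12.07 -4.73] w 0.2700917653015692
r 85.33345655985008 world ang 155.10364729208658 press ang 2.8257517162345125 spindle+swivel -1.4337517162345126 want yaw -24.896352707913422 F inward -1.1480183721306125 F cw -12.104894176094895
```

Emit:
step_arm(motion=[0, -0.09, 0, 0.1, 0, 0, 1, 0, -0.09, 0, 0.1, 0, 0, 1])

```text
time: 14.0
position: [532.8, -42.5, 314.0]
orientation: [3.075, -0.597, -0.015]
ft_force: [-4.8, -9.1, 2.9]
width: 0.275
```

```bash
python3 st.py
```

```text
14.0 tcp [532.77 -42.54 314.  ] grasp [531.04 -43.67 159.01] yaw -21.963108491169503 zax [ -11.14   -7.32 -999.91]
F [-4.81 -9.14  2.9 ] F_tool [-1.06 10.3  -2.78] w 0.2749113913449333
r 85.26280673780525 world ang 155.2983951128854 press ang 2.829150706918536 spindle+swivel -1.437150706918536 want yaw -24.7016048871146 F inward -0.5479557436227307 F cw -10.310235900639722
```

Emit:
step_arm(motion=[0, -0.11, 0, 0.1, 0, 0, 1])

```text
time: 14.1
position: [533.2, -42.5, 314.0]
orientation: [3.074, -0.602, -0.018]
ft_force: [-6.3, -10.6, 4.2]
width: 0.27
```

Emit:
step_arm(motion=[0, -0.11, 0, 0.1, 0, 0, 1])

```text
time: 14.2
position: [533.6, -42.5, 314.0]
orientation: [3.072, -0.607, -0.022]
ft_force: [-6.0, -10.5, 4.2]
width: 0.272
```

Emit:
step_arm(motion=[0, -0.11, 0, 0.1, 0, 0, 1])

```text
time: 14.3
position: [534.0, -42.5, 314.0]
orientation: [3.071, -0.613, -0.025]
ft_force: [-6.4, -10.2, 5.0]
width: 0.27
```

Emit:
step_arm(motion=[0, 0, 0, 0, 0, 0, 1, 0, 0, 0, 0, 0, 0, 1, 0, 0, 0, 0, 0, 0, 0.4, 0, 0, 0, 0, 0, 0, 0.4, 0, 0, 0, 0, 0, 0, 0.4, 0, 0, 0, 0, 0, 0, 0.4])

```text
time: 14.9
position: [535.1, -38.4, 315.2]
orientation: [3.078, -0.61, -0.021]
ft_force: [-0.6, 0.8, -0.2]
width: 0.596
```

```bash
python3 st.py
```

```text
14.9 tcp [535.09 -38.39 315.18] grasp [532.95 -38.57 160.19] yaw -22.421102775539516 zax [ -13.8    -1.21 -999.9 ]
F [-0.63  0.83 -0.19] F_tool [-0.9  -0.52  0.2 ] w 0.5961330895644451
r 85.83043536111593 world ang 151.672647874544 press ang 2.765869479764387 spindle+swivel -1.373869479764387 want yaw -28.327352125456002 F inward -0.9486326679681475 F cw 0.4276755227490527
```

Emit:
step_arm(motion=[0, 0.08, -0.2, 0, 0, 0, 0.4, 0, 0, -0.5, 0, 0, 0, 0.4, 0, 0, -0.9, 0, 0, 0, 0.4, 0, 0, -0.9, 0, 0, 0, 0.4, -1, 0, -0.5, 0, 0, 0, 0.4, -1, 0, 0, 0, 0, 0, 0.4, -1, 0, 0, 0, 0, 0, 0.4, 0, 0, 0, 0, 0, 0, 0.4])

```text
time: 15.7
position: [422.3, 7.6, 446.0]
orientation: [-3.082, 0.605, 0.013]
ft_force: [0.2, 0.2, -0.1]
width: 0.603
```

```bash
python3 st.py; python3 -c "
from h import *
cv2.imwrite('pics/c.png',cv2.resize(camera('side')[130:330,190:450,::-1],(780,600)))"
```

```text
15.7 tcp [422.31   7.64 446.01] grasp [421.03   7.99 291.02] yaw -22.201954168250168 zax [  -8.25    2.25 -999.96]
F [ 0.25  0.19 -0.11] F_tool [ 0.16 -0.27  0.11] w 0.6034684237865787
r 206.79085344143346 world ang 155.03216461728795 press ang 2.824504108201144 spindle+swivel -1.4325041082011443 want yaw -24.967835382712053 F inward 0.14663896394722942 F cw 0.273163091267786
```

View pics/c.png

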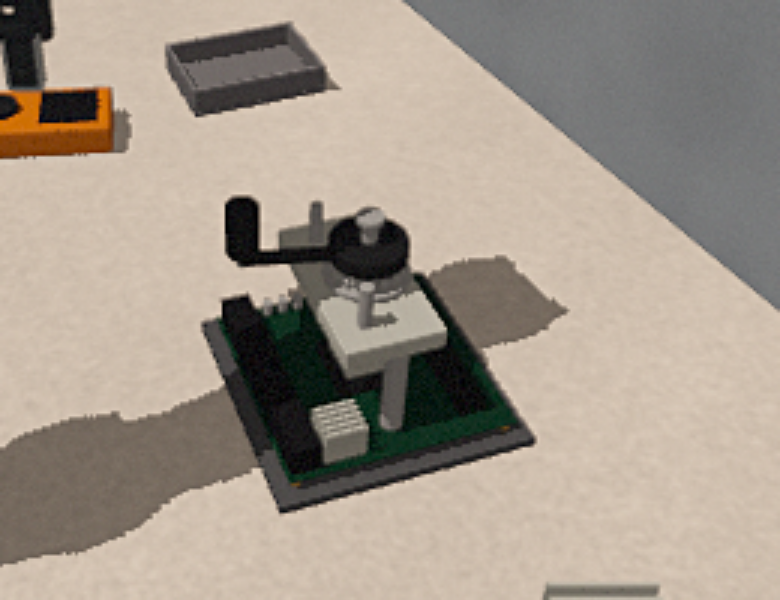

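The hub is at (368,245), exactly where it was in the earlier seated view, so the lever is down. The knob top is at (242,203), the gripper is clear and the bystanders have not moved. One angle check from the picture, then I hand in.

```bash
python3 - <<'E'
from h import *
p=plane('side',190+242/3,130+203/3,174); d=p[:2]-[608.5,-79.3]
L=np.arctan2(d[1],d[0])%(2*np.pi)+.118
print(p,np.hypot(*d),'press ang',L,'spindle est (swivel -1.571)',1.392-L+1.571)
robot.close_job()
E
```

```text
[530.64944814 -47.84749168 174.        ] 83.96409175593155 press ang 2.875632986979343 spindle est (swivel -1.571) 0.08736701302065675
the job is handed in; nothing more can be done
```

The press is clamped and the job is handed in at about 16 s of the 67 s allowed; the hand-in gave no verdict.

**What I did:**
- I gripped the knob and turned the lever clockwise to near its stop pin.
- I lifted it by the knob, about 7–10 mm as measured at the gripper, and swung it back about 1.57 rad (three serrations). It then dropped home.
- I tightened until the force rose steeply, then held a pull of about 10–13 N, with the last 0.3 s steady at about 12 N. I then eased off, opened the gripper and moved clear.

**Last checks:**
- **Lever seated:** the hub is at the same pixel as when it was seated before, so the lift looks to be zero.
- **Bystanders:** the meter and tray stand where they were in the close-up pictures. I did not re-measure any of them, and the driver and most of the cooler were out of view.
- **Robot:** it touches nothing, and the wrist force is near zero.
- **Screw position:** the lever angle in the last picture gives spindle at about +0.09 rad, or about +0.04 rad allowing for the lever's play. The stop is at 0, so this disagrees slightly. I put it down to play and errors in the measured angles. The steep rise in force agrees with the screw being firm.

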